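# Tip rock billets into the sample hopper and hold its spring gate at the mark

## Robot

A 6-joint arm with a two-finger parallel gripper is mounted at the origin on a cart in front of the work surface, level with it; the furniture and walls round the work are solid. World frame = base frame: x ahead of the robot, y to its left, z up, the work surface at z = 0. Lengths are in m, angles in rad, forces in N, time in s.
With the tool pointing down it reaches from about 0.25 to 0.775 m from the base axis. Payload 4 kg.
Tool frame: the origin (TCP) lies at the very end of the fingers, on their centre line; the grasp point (between the pads) lies 19 mm behind it (r.pinch_z is the distance from the TCP to the grasp point, in m); y points along the fingers, x is the direction in which the jaws open and shut, and the axes are right-handed (so a half turn about y gives the same grasp; the last joint's range is limited). The gripper opens to 94 mm and grips with 3 to 60 N. Pads are 16 mm wide; open, the fingers measure 119 mm over their backs; the gripper's body (75 mm by 177 mm) begins 78 mm behind the grasp point.
Start: joints at [1.19, 0.087, 1.371, -0, 1.684, -0.103], TCP at [0.151, 0.529, 0.206] pointing down, gripper open.
Joint ranges: [-3.1, 3.1], [-0.76, 2.03], [0.27, 2.55], [-1.08, 4.22], [0.17, 2.65], [-2.57, 2.57]. Speed limits (rad/s): [2.79, 2.79, 3.14, 3.14, 3.14, 3.14].

## Interface

Orientations are given as a unit quaternion [w, x, y, z].
In Python, from cell import monitor, get_image, camera_params, r, masks_of, mark_of gives the robot as it stands.
- The arm moves only by the tool move_arm, never from a script. Its argument "series" is a list of rows, each a list of 3 entries, a list of its own where there are three numbers: the closure, from 0 (fully open) to 1 (shut), then the shift along the world's x, y, z in m, then the turn, a rotation vector about the world's x, y, z in degrees. In form: [[gripper, [tx, ty, tz], [wx, wy, wz]], ...]. A call has 1 to 20 rows; each row shifts and turns the pose as measured when the row begins; what a row does not reach is not made up. A row lasts 1/8 s, in which the tool goes at most 62.5 mm and 10.7 degrees, less where a joint would pass 70% of its speed; a pose out of reach is approached as far as the arm can. A call with a gripper value outside its range is refused whole. The fingers move at their own pace and stop on an object; "grip_force" is the grip in N (left out, the last holds). Time passes only in rows, so rows that do not move let the fingers close. It gives the time, the measured TCP pose, the force and the opening at its end, in the units of the state.
- monitor.observe(): the state, without advancing time (a new reading comes with each control period).
- get_image(name): name is "side" or "top" or "wrist"; returns the picture (480x640x3 uint8, red, green, blue); there is no depth.
- camera_params(name): a dict with "mtx" (3x3 intrinsics, pixels), "R" (3x3) and "t" (3): a world point X has camera coordinates R X + t; the wrist camera has in their place "mount" (4x4, takes a point from camera to tool coordinates, whose origin is the TCP and whose axes are the tool frame's). Camera axes: x right, y down, z forward; pixel columns grow to the right and rows downward; lengths in m; the calibration is good to about 2 mm. A picture is of the moment at which its call begins: read the wrist's pose just before it. camera_params takes no time and is no camera call.
- r.job_done(): hands the job in, once; it reports no verdict.
Trained networks look in the newest picture that a camera, given by its name, has taken for a name from the list of things; names that differ only in an ending like _2 or _b are one class to them, and where a whole thing is asked for, a point or a joint stands for the part that bears it (a point fixed in the world has none). Each returns a list of dicts, best first, with "confidence" (0 to 1); they miss things now and then, are a little off and sometimes report something else, mostly with a low value. They report only what shows in the picture. A call takes as long as a camera call. They do not tell look-alikes from the thing itself.
- masks_of(thing, camera): "region" (480x640 bool, what is visible of it) and "box" ([left, top, width, height] in pixels, round what is visible of it).
- mark_of(thing, camera): "centre" ([column, row] in pixels: a listed point, or the origin of a listed thing).
The state is a dict: "time": time; "qpos": joint angles; "qd": joint speeds; "joint_torque": joint torques, N m; "tool_pos": TCP position; "orientation": TCP orientation; "force": force on the tool from outside, world axes, zero at the start; "ft_torque": the same for the moment, N m; "opening": finger opening in m.
Only numpy, scipy, OpenCV 4.12 (cv2) and the standard library are available. Lean on these libraries where they do the work, as an engineer would, in place of code of your own. Each camera call takes 0.05 s, during which the arm holds its last target. There are 200 camera calls.

## Task

Lift the free end of the hinged loading tray so that all three stone billets slide into the clear hopper chute while its gate is still shut, and lower the tray again. Then draw the hopper's spring-loaded rod out by its stirrup handle until its ring mark is level with the tube's mouth (55 mm of pull) so that the billets drop into the bin below, and finish while still holding the rod there with the gripper. Leave the other things on the table where they are.

Things in the scene. Friction and masses are not known exactly. Their poses are not given: they have to be found in the camera images.
- hopper: Fixed sample hopper on a grey base plate. Origin at table level under the centre of its square clear chute; x points to the hopper's rear (the rod is drawn out towards -x), y to its left (the tray lies on its -y side), z up. Its mouth is at z 168 mm, on the tray side at z 119 mm.
- chute (a point): Centre of the chute's floor, the top of the shut steel gate, 69 mm above the table. Chute inside 52x52 mm, walls 4 mm. Axes as the hopper.
- bin_floor (a point): Centre of the inner floor of the fixed grey collecting bin below the gate, z 11 mm; bin 90 mm (x) by 50 mm (y) outside, rim at z 44 mm. Axes as the hopper.
- tray_hinge (a point): Middle of the tray's hinge axis, which runs along the hopper's x, at hopper y -31 mm, z 122 mm.
- tray (a joint): Hinge angle (rad) of the aluminium loading tray: 0 lying level on its post, grows as its free end is lifted, up to 1.2. Tray 127 mm long towards hopper -y, 46 mm wide inside, rims 19 mm high, open to the chute; 0.25 kg, no spring, falls back when let go. The billets start to slide at about 0.3 to 0.5 rad.
- tray_bar (a point): Centre of the black lifting bar at the tray's free end: 10 mm dia, 60 mm long, parallel to the hopper's x; 168 mm from the hinge axis and 6 mm above it, so z 128 mm when level. 35 mm clear between bar and tray end, 40 mm between the two stays that carry it. Free space below it.
- rod (a joint): Travel (m) of the telescoping rod and the gate on it: 0 shut, grows as the rod is drawn out along hopper -x; end stop 0.075. Inner spring: 3 N at the start, 12 N at the mark; it pulls the rod back when let go. The mark is a black ring on the 12 mm steel rod, hidden in the tube at first; at 0.055 it has just come level with the tube's mouth and the gate is wide open.
- tube_mouth (a point): Centre of the spring tube's mouth, where the rod comes out: hopper x -72 mm, y 0, z 105 mm. Tube 26 mm outside diameter, along hopper x.
- rod_bar (a point): Centre of the black bar of the rod's stirrup handle: 11 mm dia, 70 mm long, parallel to the hopper's y, z 145 mm, at hopper x -115 mm when shut. It stands 40 mm above the rod's axis on two upright stays, 55 mm clear between them; the rod and a 12 mm high steel crosspiece lie below, tops at z 111 mm.
- billet_1_c (a point): Centre of rock billet 1: sawn grey stone, 24x18x16 mm, about 22 g, at first lying on the tray (the three are alike).
- billet_2_c (a point): Centre of rock billet 2: sawn grey stone, 24x18x16 mm, about 22 g, at first lying on the tray (the three are alike).
- billet_3_c (a point): Centre of rock billet 3: sawn grey stone, 24x18x16 mm, about 22 g, at first lying on the tray (the three are alike).
- by_objective_can_1: Bystander: white round can with a black screw lid, 34 dia x 58 mm high; origin at the centre of its underside.
- by_cover_glass_1: Bystander: small flat box, 36x36x13 mm; origin at the centre of its underside.
- by_petri_1: Bystander: small covered dish, 58 dia x 14 mm high; origin at the centre of its underside.
- by_tally_counter: Bystander: hand tally counter lying on its back, 48x66x23 mm; origin at the centre of its underside.
- by_rubber_stamp: Bystander: wooden rubber stamp with a round handle, standing, 29x45x75 mm; origin at the centre of its underside.
Things that resemble listed ones, but are neither listed nor needed, are in the scene too. What is shaped like the part that bears billet_2_c but brown or pink is not meant.

How it is judged:
On the way:
1. all three billets lie in the chute while the gate is shut (x of billet_1_c in the frame of hopper between -0.029 and 0.029 m and y of billet_1_c in the frame of hopper between -0.029 and 0.029 m and z of billet_1_c in the frame of hopper between 0.069 and 0.14 m and x of billet_2_c in the frame of hopper between -0.029 and 0.029 m and y of billet_2_c in the frame of hopper between -0.029 and 0.029 m and z of billet_2_c in the frame of hopper between 0.069 and 0.14 m and x of billet_3_c in the frame of hopper between -0.029 and 0.029 m and y of billet_3_c in the frame of hopper between -0.029 and 0.029 m and z of billet_3_c in the frame of hopper between 0.069 and 0.14 m and value of joint rod below 0.006 m), for 0.2 s.
At the end, for the whole second after the job is handed in: The rod is held by the fingers (over 3 N), still, with its mark within 5 mm of the tube's mouth (travel 50 to 60 mm); all three billets lie in the collecting bin under the gate; the tray is down (under 0.1 rad) (value of joint rod between 0.05 and 0.06 m and velocity of joint rod between -0.01 and 0.01 m/s and contact force between rod and the fingers above 3 N and value of joint tray below 0.1 rad and x of billet_1_c in the frame of hopper between -0.045 and 0.045 m and y of billet_1_c in the frame of hopper between -0.025 and 0.025 m and z of billet_1_c in the frame of hopper between 0.01 and 0.05 m and x of billet_2_c in the frame of hopper between -0.045 and 0.045 m and y of billet_2_c in the frame of hopper between -0.025 and 0.025 m and z of billet_2_c in the frame of hopper between 0.01 and 0.05 m and x of billet_3_c in the frame of hopper between -0.045 and 0.045 m and y of billet_3_c in the frame of hopper between -0.025 and 0.025 m and z of billet_3_c in the frame of hopper between 0.01 and 0.05 m); the arm keeps its last pose, push and grip.
It fails at once if a bystander is moved by more than 30 mm (distance of any of by_objective_can_1, by_cover_glass_1, by_petri_1, by_tally_counter, by_rubber_stamp from where it was at the start of the episode above 0.03 m).
It also fails if it takes over 56 s, if anything falls off the work surface, if the arm or the gripper's body presses on something with over 40 N, if the wrist force passes 120 N, or if a joint passes its speed limit or range.

## Working session

There is one attempt and no reset: what is moved stays moved. The work goes in short steps, Python scripts to look and compute and a tool call to move; the robot and the scene stay as the last step left them, time stands still between calls to the robot, and variables do not carry over. Pictures are saved under pics/ and viewed, about 8 in all and at most 12, crops included, and the job is handed in when it is done.

Besides the shell and the picture viewer there is one more tool, called after "Emit:" by a JSON object that holds its "name" and its "arguments". move_arm: Moves the arm, as the interface text tells. Its arguments: {"type":"object","properties":{"series":{"type":"array"},"grip_force":{"type":"number"}},"required":["series"]}

```bash
mkdir -p pics; ls; cat > h.py <<'E'
import numpy as np, cv2
from cell import monitor, get_image, camera_params, r, masks_of, mark_of
E
python3 - <<'E'
from h import *
for c in ("side","top"):
    im=get_image(c); cv2.imwrite(f"pics/{c}0.png",im[:,:,::-1])
    for n in ("hopper","chute","bin_floor","tray_hinge","tray_bar","tube_mouth","rod_bar","billet_1_c"):
        print(c,n,[(np.round(m["centre"],1).tolist(),round(m["confidence"],2)) for m in mark_of(n,c)][:5])
    p=camera_params(c); print((-p["R"].T@p["t"]).round(3), p["R"][2].round(2))
print(monitor.observe())
E
```

```text
pics
side hopper [([280.8, 298.3], 0.65)]
side chute [([282.3, 260.5], 0.87)]
side bin_floor [([280.7, 293.1], 0.61)]
side tray_hinge [([294.2, 226.5], 0.76), ([307.0, 219.3], 0.49)]
side tray_bar [([358.3, 203.8], 0.85), ([360.9, 299.0], 0.38)]
side tube_mouth [([311.8, 255.2], 0.7)]
side rod_bar [([333.5, 241.4], 0.92), ([358.8, 199.9], 0.65), ([320.6, 217.3], 0.51)]
side billet_1_c [([308.0, 218.3], 0.49)]
[0.426 0.651 0.434] [ 0.13 -0.91 -0.39]
top hopper [([305.7, 230.9], 0.65)]
top chute [([306.7, 221.1], 0.85)]
top bin_floor []
top tray_hinge []
top tray_bar [([427.8, 298.2], 0.72)]
top tube_mouth [([278.0, 261.3], 0.87)]
top rod_bar [([304.7, 222.5], 0.65), ([252.1, 280.8], 0.63)]
top billet_1_c [([340.7, 236.9], 0.49)]
[ 0.414 -0.109  0.936] [ 0.17 -0.01 -0.99]
{'time': 0.9, 'qpos': array([ 1.18985738e+00,  8.71446301e-02,  1.37067211e+00,  1.12016783e-05,
        1.68358090e+00, -1.03135771e-01]), 'qd': array([ 0.00103156, -0.00036661,  0.00021229, -0.00056342, -0.0001337 ,
       -0.00038331]), 'joint_torque': array([-5.34852461e-04, -3.40037227e+01, -3.02597809e+01,  7.17666023e-02,
        2.35781522e-02, -1.27595820e-05]), 'tool_pos': array([0.15086617, 0.52893884, 0.20555034]), 'orientation': array([ 0.56445076, -0.56437273, -0.42601399,  0.42590003]), 'force': array([-0.46507143, -0.44834882, -0.31142554]), 'ft_torque': array([-0.01173404, -0.03199834, -0.0181436 ]), 'opening': 0.09411774951867215}
```

View pictures.

View pics/side0.png

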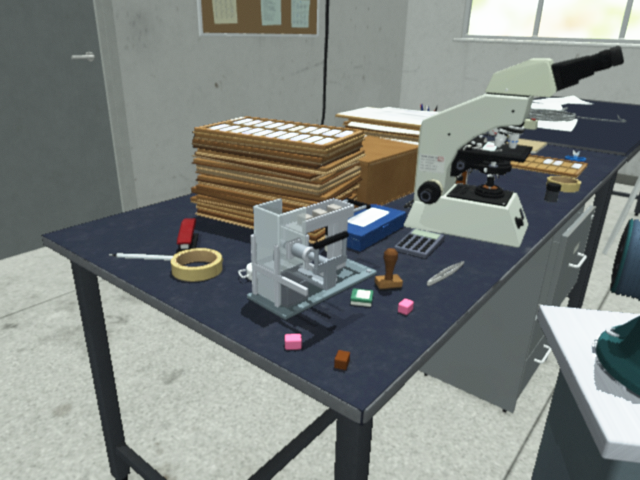

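View pics/top0.png

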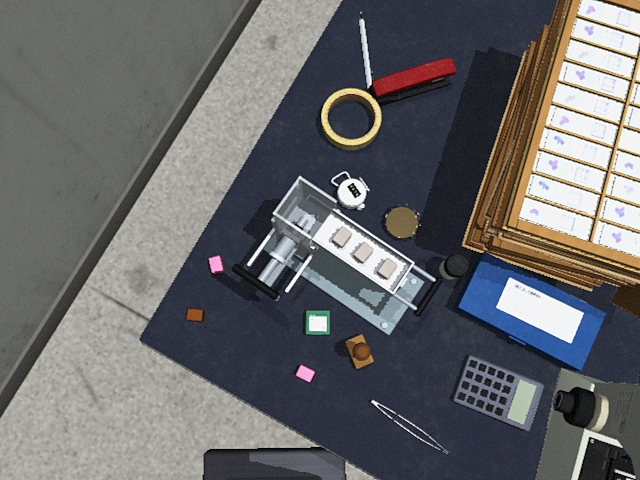

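```bash
cat >> h.py <<'E'
from scipy.optimize import least_squares
PTS={"chute":(0,0,.069),"bin_floor":(0,0,.011),"hopper":(0,0,0),"tray_hinge":(0,-.031,.122),"tray_bar":(0,-.199,.128),"tube_mouth":(-.072,0,.105),"rod_bar":(-.115,0,.145)}
def proj(c,X):
    p=camera_params(c); x=p["mtx"]@(p["R"]@np.asarray(X)+p["t"]); return x[:2]/x[2]
def h2w(P,x):
    a=P[2]; c,s=np.cos(a),np.sin(a)
    return np.array([P[0]+c*x[0]-s*x[1],P[1]+s*x[0]+c*x[1],x[2]])
E
python3 - <<'E'
from h import *
obs={"side":{"hopper":(280.8,298.3),"chute":(282.3,260.5),"bin_floor":(280.7,293.1),"tray_hinge":(294.2,226.5),"tray_bar":(358.3,203.8),"tube_mouth":(311.8,255.2),"rod_bar":(333.5,241.4)},
"top":{"hopper":(305.7,230.9),"chute":(306.7,221.1),"tray_bar":(427.8,298.2),"tube_mouth":(278,261.3),"rod_bar":(252.1,280.8)}}
f=lambda P:np.concatenate([proj(c,h2w(P,PTS[n]))-uv for c in obs for n,uv in obs[c].items()])
best=min((least_squares(f,[.4,0,a],loss="soft_l1",f_scale=2) for a in np.arange(-3,3,.7)),key=lambda s:s.cost)
print(best.x,best.cost); 
i=0
e=f(best.x).reshape(-1,2).round(1)
for c in obs:
    for n in obs[c]: print(c,n,e[i]);i+=1
for n in PTS: print(n,h2w(best.x,PTS[n]).round(3))
E
```

```text
Traceback (most recent call last):
  File "h.py", line 6, in proj
    p=camera_params(c); x=p["mtx"]@(p["R"]@np.asarray(X)+p["t"]); return x[:2]/x[2]
ValueError: time passes only in moves, steps and waits
```

The side view shows the hopper at about (290,255). The top view shows the chute at (303,212), the rod bar at (257,282), the tray running to its bar at (428,293) with three billets on it, and a black can by the tray bar at (454,265).

```bash
sed -i 's/^def proj/import functools\ncp=functools.lru_cache(None)(camera_params)\ndef proj/; s/p=camera_params(c); x/p=cp(c); x/' h.py
python3 - <<'E'
from h import *
obs={"side":{"hopper":(280.8,298.3),"chute":(282.3,260.5),"bin_floor":(280.7,293.1),"tray_hinge":(294.2,226.5),"tray_bar":(358.3,203.8),"tube_mouth":(311.8,255.2),"rod_bar":(333.5,241.4)},
"top":{"hopper":(305.7,230.9),"chute":(306.7,221.1),"tray_bar":(427.8,298.2),"tube_mouth":(278,261.3),"rod_bar":(252.1,280.8)}}
f=lambda P:np.concatenate([proj(c,h2w(P,PTS[n]))-uv for c in obs for n,uv in obs[c].items()])
best=min((least_squares(f,[.4,0,a],loss="soft_l1",f_scale=2) for a in np.arange(-3,3,.7)),key=lambda s:s.cost)
print(best.x,best.cost); 
i=0
e=f(best.x).reshape(-1,2).round(1)
for c in obs:
    for n in obs[c]: print(c,n,e[i]);i+=1
for n in PTS: print(n,h2w(best.x,PTS[n]).round(3))
for n,uv in {"can":(454,268),"petri":(402,222),"stamp":(360,352),"cover":(318,322)}.items():
    p=cp("top"); d=p["R"].T@np.linalg.solve(p["mtx"],[*uv,1]); C=-p["R"].T@p["t"]
    for z in (.03,): print(n,(C+d*(z-C[2])/d[2]).round(3))
for c in("side","top","wrist"): print({k:np.round(v,3).tolist() for k,v in cp(c).items()})
from scipy.spatial.transform import Rotation as R
print(R.from_quat(monitor.observe()["orientation"],scalar_first=True).as_matrix().round(3))
E
```

```text
[ 0.59777407 -0.09758455 -0.6232369 ] 23.58858762935937
side hopper [ 0.3 -2.4]
side chute [-1.5 -0.1]
side bin_floor [ 0.3 -2.7]
side tray_hinge [0.1 0.4]
side tray_bar [ 0.1 -1.4]
side tube_mouth [-0.8 -1. ]
side rod_bar [-1.8 -2.7]
top hopper [0.3 1.9]
top chute [-1.4  2.6]
top tray_bar [-0.9 -0.3]
top tube_mouth [-2.9 -1.1]
top rod_bar [1.9 1.6]
chute [ 0.598 -0.098  0.069]
bin_floor [ 0.598 -0.098  0.011]
hopper [ 0.598 -0.098  0.   ]
tray_hinge [ 0.58  -0.123  0.122]
tray_bar [ 0.482 -0.259  0.128]
tube_mouth [ 0.539 -0.056  0.105]
rod_bar [ 0.504 -0.03   0.145]
can [ 0.534 -0.32   0.03 ]
petri [ 0.606 -0.245  0.03 ]
stamp [ 0.412 -0.175  0.03 ]
cover [ 0.457 -0.114  0.03 ]
{'mtx': [[498.027, 0.0, 320.622], [0.0, 498.027, 240.788], [0.0, 0.0, 1.0]], 'R': [[-0.989, -0.148, 0.025], [-0.081, 0.385, -0.919], [0.127, -0.911, -0.393]], 't': [0.507, 0.183, 0.709]}
{'mtx': [[607.008, 0.0, 320.974], [0.0, 607.008, 246.229], [0.0, 0.0, 1.0]], 'R': [[-0.018, -1.0, 0.01], [-0.985, 0.016, -0.17], [0.17, -0.013, -0.985]], 't': [-0.11, 0.569, 0.85]}
{'mtx': [[386.742, 0.0, 320.383], [0.0, 386.742, 239.844], [0.0, 0.0, 1.0]], 'mount': [[1.0, -0.0, 0.0, 0.001], [-0.0, -0.236, 0.972, -0.179], [-0.0, -0.972, -0.236, 0.068], [0.0, 0.0, 0.0, 1.0]]}
[[ 0.274  0.    -0.962]
 [ 0.962  0.     0.274]
 [ 0.    -1.    -0.   ]]
```

Emit:
{"name": "move_arm", "arguments": {"series": [[0, [0.02, -0.05, 0.01], [0, 0, -1.25]], [0, [0.02, -0.05, 0.01], [0, 0, -1.25]], [0, [0.02, -0.05, 0.01], [0, 0, -1.25]], [0, [0.02, -0.05, 0.01], [0, 0, -1.25]], [0, [0.02, -0.05, 0.01], [0, 0, -1.25]], [0, [0.02, -0.05, 0.01], [0, 0, -1.25]], [0, [0.02, -0.05, 0], [0, 0, -1.25]], [0, [0.02, -0.05, 0], [0, 0, -1.25]], [0, [0.02, -0.05, 0], [0, 0, -1.25]], [0, [0.02, -0.05, 0], [0, 0, -1.25]], [0, [0.02, -0.05, 0], [0, 0, -1.25]], [0, [0.02, -0.05, 0], [0, 0, -1.25]], [0, [0.02, -0.05, 0], [0, 0, -1.25]], [0, [0.02, -0.05, 0], [0, 0, -1.25]], [0, [0.02, -0.05, 0], [0, 0, -1.25]]], "grip_force": 20}}

```text
time: 2.78
tool_pos: [0.4551, -0.2439, 0.2692]
orientation: [-0.623, 0.631, 0.331, -0.322]
force: [0.9, -0.0, -0.2]
opening: 0.0938
```

```bash
cat >> h.py <<'E'
from scipy.spatial.transform import Rotation as R
P0=np.array([0.59777,-0.09758,-0.62324])
def wcam():
    s=monitor.observe(); T=np.eye(4); T[:3,:3]=R.from_quat(s["orientation"],scalar_first=True).as_matrix(); T[:3,3]=s["tool_pos"]
    im=get_image("wrist"); M=np.linalg.inv(T@np.array(cp("wrist")["mount"]))
    return s,T,im,M
def wproj(M,X):
    x=cp("wrist")["mtx"]@(M[:3,:3]@X+M[:3,3]); return x[:2]/x[2]
E
python3 - <<'E'
from h import *
s,T,im,M=wcam(); cv2.imwrite("pics/w1.png",im[:,:,::-1])
print(s["time"],s["tool_pos"].round(4),s["qpos"].round(2)); print(T[:3,:3].round(3))
for n in ("tray_bar","chute","tray_hinge","tube_mouth","rod_bar"):
    print(n,wproj(M,h2w(P0,PTS[n])).round(1),[(np.round(m["centre"],1).tolist(),round(m["confidence"],2)) for m in mark_of(n,"wrist")][:4])
for dx in(-.03,.03): print(wproj(M,h2w(P0,(dx,-.199,.128))).round(1))
E
```

```text
2.775 [ 0.4551 -0.2439  0.2692] [-0.61 -0.    1.34  0.01  1.79 -1.57]
[[ 0.573  0.016 -0.82 ]
 [ 0.82  -0.003  0.573]
 [ 0.006 -1.    -0.015]]
tray_bar [321.6 260.4] [([324.7, 263.1], 0.89)]
chute [516.5 245.1] [([519.0, 244.9], 0.95), ([513.9, 263.2], 0.61)]
tray_hinge [511.4 260.5] [([513.4, 262.6], 0.7)]
tube_mouth [548.3 177.1] [([549.4, 179.6], 0.83)]
rod_bar [588.1 124.5] [([591.7, 127.5], 0.6)]
[322.2 226.6]
[321.2 292.8]
```

View pics/w1.png

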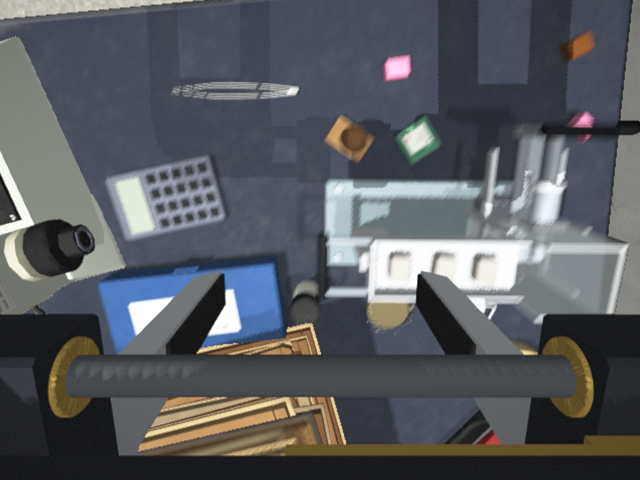

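The wrist view shows the tray bar at (324,233)–(324,297), within about 2 mm of the fitted model, with three billets at (400–485,268). I'll part-close the fingers and move over the bar.

Emit:
{"name": "move_arm", "arguments": {"series": [[0.6, [0.015, -0.008, 0], [0, 0, -0.75]], [0.6, [0.014, -0.007, -0.02], [0, 0, 0]], [0.6, [0, 0, -0.03], [0, 0, 0]], [0.6, [0, 0, -0.03], [0, 0, 0]], [0.6, [0, 0, -0.01], [0, 0, 0]], [0.6, [0, 0, 0], [0, 0, 0]]]}}

```text
time: 3.82
tool_pos: [0.4841, -0.2495, 0.1769]
orientation: [-0.623, 0.632, 0.332, -0.321]
force: [-0.4, 0.1, 0.5]
opening: 0.0389
```

```bash
python3 - <<'E'
from h import *
s,T,im,M=wcam(); cv2.imwrite("pics/w2.png",im[:,:,::-1])
print(s["time"],s["tool_pos"].round(4),s["opening"]); print(T[:3,:3].round(3))
for n in ("tray_bar","tray_hinge"):
    print(n,wproj(M,h2w(P0,PTS[n])).round(1),[(np.round(m["centre"],1).tolist(),round(m["confidence"],2)) for m in mark_of(n,"wrist")][:4])
E
```

```text
3.825 [ 0.4841 -0.2495  0.1769] 0.038875226578674774
[[ 0.574  0.019 -0.819]
 [ 0.819 -0.004  0.574]
 [ 0.007 -1.    -0.018]]
tray_bar [303.5 263.8] [([307.6, 266.9], 0.57)]
tray_hinge [568.  263.3] []
```

View pics/w2.png

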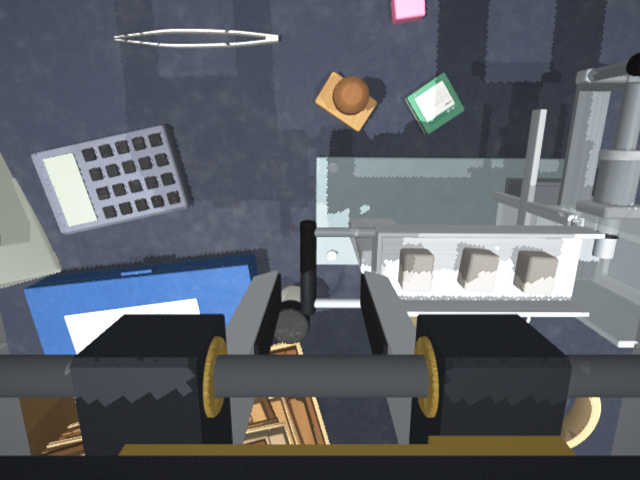

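The bar now shows at (307,267), just between the two fingertips, about 7 mm off their centre. I'll correct that and descend.

Emit:
{"name": "move_arm", "arguments": {"series": [[0.6, [0.001, -0.009, 0], [-1, 0, 0]], [0.6, [0, 0, -0.03], [0, 0, 0]], [0.6, [0, 0, -0.028], [0, 0, 0]], [0.6, [0, 0, -0.01], [0, 0, 0]], [0.6, [0, 0, 0], [0, 0, 0]]]}}

```text
time: 4.6
tool_pos: [0.4892, -0.2639, 0.1161]
orientation: [-0.611, 0.643, 0.331, -0.321]
force: [0.4, -1.0, -0.4]
opening: 0.0377
```

Emit:
{"name": "move_arm", "arguments": {"series": [[0.6, [-0.004, 0.004, -0.007], [0, 0, 0]], [0.6, [0, 0, 0], [0, 0, 0]], [0.95, [0, 0, 0], [0, 0, 0]], [0.95, [0, 0, 0], [0, 0, 0]], [0.95, [0, 0, 0], [0, 0, 0]], [0.95, [0, 0, 0], [0, 0, 0]], [0.95, [0, 0, 0], [0, 0, 0]]], "grip_force": 15}}

```text
time: 5.48
tool_pos: [0.487, -0.2608, 0.1126]
orientation: [-0.609, 0.645, 0.332, -0.32]
force: [0.3, 0.5, -0.5]
opening: 0.0094
```

Emit:
{"name": "move_arm", "arguments": {"series": [[0.95, [0.0004, 0.0006, 0.0083], [0, 0, 0]], [0.95, [0.0006, 0.0008, 0.0083], [0, 0, 0]], [0.95, [0.0008, 0.0011, 0.0083], [0, 0, 0]], [0.95, [0.001, 0.0014, 0.0083], [0, 0, 0]], [0.95, [0.0013, 0.0018, 0.0081], [0, 0, 0]], [0.95, [0.0015, 0.0021, 0.008], [0, 0, 0]]]}}

```text
time: 6.22
tool_pos: [0.4925, -0.2529, 0.1642]
orientation: [-0.609, 0.645, 0.331, -0.321]
force: [1.3, 0.7, -2.8]
opening: 0.0093
```

Emit:
{"name": "move_arm", "arguments": {"series": [[0.95, [0.0018, 0.0025, 0.0078], [0, 0, 0]], [0.95, [0.002, 0.0027, 0.0076], [0, 0, 0]], [0.95, [0.0022, 0.003, 0.0075], [0, 0, 0]], [0.95, [0.0024, 0.0033, 0.0073], [0, 0, 0]], [0.95, [0.0027, 0.0037, 0.0071], [0, 0, 0]], [0.95, [0.0028, 0.0039, 0.0069], [0, 0, 0]], [0.95, [0, 0, 0], [0, 0, 0]], [0.95, [0, 0, 0], [0, 0, 0]]]}}

```text
time: 7.22
tool_pos: [0.5073, -0.2322, 0.2124]
orientation: [-0.609, 0.645, 0.331, -0.321]
force: [1.0, -0.3, -1.1]
opening: 0.0093
```

```bash
python3 - <<'E'
from h import *
s,T,im,M=wcam(); print(s["time"],s["tool_pos"].round(4))
b=get_image("top")[150:330,220:460]
cv2.imwrite("pics/c3.png",np.hstack([cv2.resize(im,(400,300)),cv2.resize(b,(400,300))])[:,:,::-1])
for c in("top","side","wrist"): print(c,[(np.round(m["centre"],1).tolist(),round(m["confidence"],2)) for m in mark_of("billet_1_c",c)][:5])
E
```

```text
7.225 [ 0.5073 -0.2322  0.2124]
top [([302.2, 218.7], 0.4)]
side [([308.0, 218.3], 0.49)]
wrist [([526.8, 222.1], 0.69), ([485.2, 199.6], 0.28)]
```

View pics/c3.png

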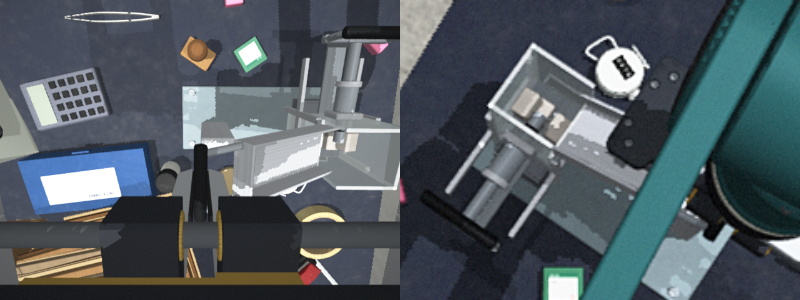

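The tray shows empty, and billets are visible inside the chute at around (525–550,100–122) in the top crop. I'll zoom in to count them before lowering.

```bash
python3 - <<'E'
from h import *
s,T,im,M=wcam()
b=get_image("top")[175:245,265:355]; c=get_image("side")[185:315,240:380]
w=im[170:330,480:640]
cv2.imwrite("pics/c4.png",np.hstack([cv2.resize(x,(266,266),interpolation=cv2.INTER_CUBIC) for x in (b,c,w)])[:,:,::-1])
for c in("top","side","wrist"): print(c,[(m["box"],int(m["region"].sum()),round(m["confidence"],2)) for m in masks_of("billet_1_c",c)][:5])
E
```

```text
top [([231.9, 172.7, 189.4, 161.2], 9686, 0.54), ([300.5, 209.3, 9.7, 12.1], 75, 0.42)]
side []
wrist [([512.2, 207.4, 25.3, 36.2], 511, 0.62)]
```

View pics/c4.png

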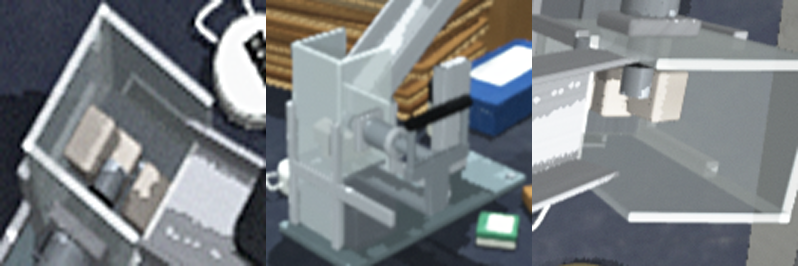

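All three billets are in the chute, at (90,140), (125,155) and (148,185) in the left crop. Next I'll lower the tray along the same arc.

Emit:
{"name": "move_arm", "arguments": {"series": [[0.95, [-0.0053, -0.0075, -0.014], [0, 0, 0]], [0.95, [-0.0045, -0.0063, -0.0149], [0, 0, 0]], [0.95, [-0.0037, -0.0051, -0.0155], [0, 0, 0]], [0.95, [-0.0028, -0.0039, -0.0161], [0, 0, 0]], [0.95, [-0.0018, -0.0025, -0.0166], [0, 0, 0]], [0.95, [-0.0006, -0.001, -0.012], [0, 0, 0]], [0.95, [0, 0, 0], [0, 0, 0]]]}}

```text
time: 8.65
tool_pos: [0.4868, -0.2605, 0.1158]
orientation: [-0.609, 0.645, 0.331, -0.32]
force: [0.3, -1.1, -0.9]
opening: 0.0096
```

Emit:
{"name": "move_arm", "arguments": {"series": [[0.95, [0, 0, -0.003], [0, 0, 0]], [0.95, [0, 0, 0], [0, 0, 0]], [0.62, [0, 0, 0], [0, 0, 0]], [0.62, [0, 0, 0], [0, 0, 0]], [0.62, [0, 0, 0], [0, 0, 0]], [0.62, [0, 0, 0.03], [0, 0, 0]], [0.62, [0, 0, 0.04], [0, 0, 0]], [0.62, [0, 0, 0.04], [0, 0, 0]], [0.62, [0, 0, 0.02], [0, 0, 0]]]}}

```text
time: 9.78
tool_pos: [0.4861, -0.2581, 0.2455]
orientation: [-0.611, 0.643, 0.332, -0.321]
force: [0.3, -0.1, -1.5]
opening: 0.0358
```

Emit:
{"name": "move_arm", "arguments": {"series": [[0.45, [0.002, 0.024, 0], [0, 0, -10]], [0.45, [0.002, 0.024, 0], [0, 0, -10]], [0.45, [0.002, 0.024, 0], [0, 0, -10]], [0.45, [0.002, 0.024, 0], [0, 0, -10]], [0.45, [0.002, 0.024, 0], [0, 0, -10]], [0.45, [0.002, 0.024, 0], [0, 0, -10]], [0.45, [0.002, 0.024, 0], [0, 0, -10]], [0.45, [0.002, 0.024, 0], [0, 0, -10]], [0.45, [0.002, 0.024, 0], [0, 0, -8]], [0.45, [0, 0, 0], [0, 0, 0]]]}}

```text
time: 11.02
tool_pos: [0.5058, -0.0355, 0.2499]
orientation: [-0.655, 0.69, -0.225, 0.211]
force: [0.7, -0.7, -0.2]
opening: 0.0517
```

```bash
python3 - <<'E'
from h import *
s,T,im,M=wcam(); print(s["time"],s["tool_pos"].round(4),s["qpos"].round(2)); cv2.imwrite("pics/w5.png",im[:,:,::-1])
print(T[:3,:3].round(3))
H=R.from_euler("z",P0[2]).as_matrix()@np.array([[1,0,0],[0,0,1],[0,-1,0]]).T.T
D=np.column_stack([H[:,0]*0+[np.cos(P0[2]),np.sin(P0[2]),0],[0,0,-1],[-np.sin(P0[2]),np.cos(P0[2]),0]])
print("turn deg",R.from_matrix(D@T[:3,:3].T).as_rotvec(degrees=True).round(2))
for n in ("rod_bar","tube_mouth","chute","tray_bar"):
    print(n,h2w(P0,PTS[n]).round(4),wproj(M,h2w(P0,PTS[n])).round(1),[(np.round(m["centre"],1).tolist(),round(m["confidence"],2)) for m in mark_of(n,"wrist")][:4])
E
```

```text
11.025 [ 0.5058 -0.0355  0.2499] [-0.15  0.01  1.36 -0.05  1.79  0.47]
[[ 0.811 -0.034  0.585]
 [-0.586 -0.041  0.809]
 [-0.004 -0.999 -0.053]]
turn deg [ 2.34 -1.94  0.14]
rod_bar [ 0.5044 -0.0305  0.145 ] [315.3 228.1] [([317.6, 225.9], 0.59)]
tube_mouth [ 0.5393 -0.0556  0.105 ] [366.7 215.9] [([440.8, 203.0], 0.75), ([370.1, 211.7], 0.61), ([455.9, 253.1], 0.28)]
chute [ 0.5978 -0.0976  0.069 ] [439.4 206.9] [([441.2, 199.5], 0.63)]
tray_bar [ 0.4816 -0.2592  0.128 ] [439.3 427.9] [([317.1, 223.9], 0.44)]
```

View pics/w5.png

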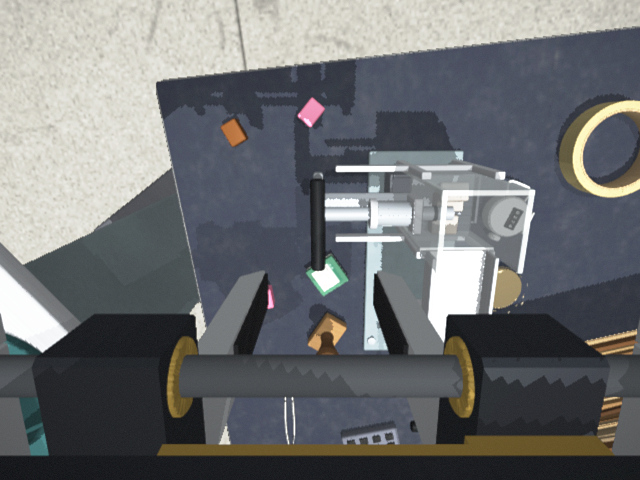

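The rod bar shows at (317,180)–(317,268), 1–3 mm from the model, and the side rails at (350,168) and (350,238) are clear of the fingers' path. I'll straighten the tool, centre it and descend.

Emit:
{"name": "move_arm", "arguments": {"series": [[0.45, [0.001, 0.005, 0], [2.3, -1.9, 0]], [0.45, [0, 0, -0.03], [0, 0, 0]], [0.45, [0, 0, -0.035], [0, 0, 0]], [0.45, [0, 0, -0.02], [0, 0, 0]], [0.45, [0, 0, 0], [0, 0, 0]]]}}

```text
time: 11.9
tool_pos: [0.5064, -0.0367, 0.1636]
orientation: [-0.672, 0.672, -0.219, 0.221]
force: [-0.7, 0.9, 1.3]
opening: 0.0518
```

```bash
python3 - <<'E'
from h import *
s,T,im,M=wcam(); print(s["time"],s["tool_pos"].round(4))
print(T[:3,:3].round(3))
for n in ("rod_bar","tube_mouth"):
    print(n,wproj(M,h2w(P0,PTS[n])).round(1),[(np.round(m["centre"],1).tolist(),round(m["confidence"],2)) for m in mark_of(n,"wrist")][:4])
print("at .507,-.0293",wproj(M,np.array([.507,-.0293,.145])))
g=(im.max(2)<40)[130:290,250:400]; n,l,st,ce=cv2.connectedComponentsWithStats(g.astype(np.uint8)); print([(st[i],ce[i]+[250,130]) for i in range(1,n) if st[i,4]>300])
E
```

```text
11.9 [ 0.5064 -0.0367  0.1636]
[[ 0.807  0.003  0.591]
 [-0.591 -0.001  0.807]
 [ 0.003 -1.     0.   ]]
rod_bar [310.  270.5] [([312.6, 269.7], 0.62)]
tube_mouth [378.9 250.2] [([384.8, 247.9], 0.77)]
at .507,-.0293 [312.65558729 266.13148696]
[(array([  52,   72,   22,   88, 1060], dtype=int32), array([312.03867925, 236.11037736]))]
```

Emit:
{"name": "move_arm", "arguments": {"series": [[0.45, [0.001, 0.007, 0], [0, 0, 0]], [0.45, [0, 0, -0.02], [0, 0, 0]], [0.45, [0, 0, -0.016], [0, 0, 0]], [0.45, [0, 0, 0], [0, 0, 0]]]}}

```text
time: 12.55
tool_pos: [0.512, -0.0288, 0.1342]
orientation: [0.673, -0.671, 0.213, -0.225]
force: [0.1, 0.6, 0.4]
opening: 0.0515
```

Emit:
{"name": "move_arm", "arguments": {"series": [[0.45, [-0.004, 0, -0.007], [0, 0, 0]], [0.45, [0, 0, -0.001], [0, 0, 0]], [0.95, [0, 0, 0], [0, 0, 0]], [0.95, [0, 0, 0], [0, 0, 0]], [0.95, [0, 0, 0], [0, 0, 0]], [0.95, [0, 0, 0], [0, 0, 0]], [0.95, [0, 0, 0], [0, 0, 0]], [0.95, [0, 0, 0], [0, 0, 0]]], "grip_force": 35}}

```text
time: 13.55
tool_pos: [0.5082, -0.0282, 0.128]
orientation: [0.673, -0.671, 0.213, -0.226]
force: [0.7, 0.2, 0.1]
opening: 0.0103
```

```bash
python3 - <<'E'
from h import *
s,T,im,M=wcam(); print(s["time"],s["tool_pos"].round(4),s["force"].round(1)); 
b=get_image("top")[170:310,220:400]; c=get_image("side")[185:325,230:410]
cv2.imwrite("pics/c6.png",np.hstack([cv2.resize(x,(400,311),interpolation=cv2.INTER_CUBIC) for x in (b,c)])[:,:,::-1])
np.savez("t0.npz",p=s["tool_pos"])
E
```

```text
13.55 [ 0.5082 -0.0282  0.128 ] [0.7 0.2 0.1]
```

View pics/c6.png

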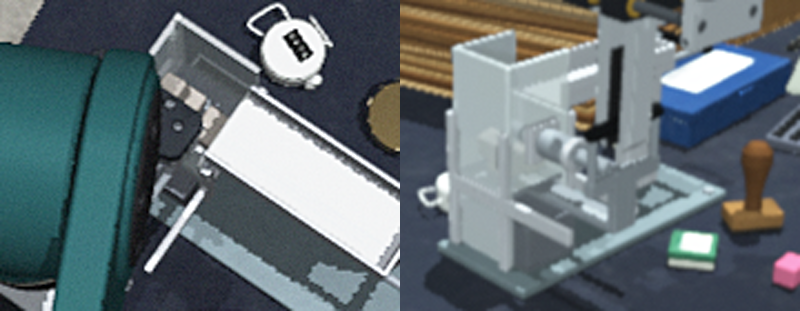

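The gripper is holding the rod's bar (10.3 mm opening on an 11 mm bar), and the tray is down and empty. I'll draw the rod out along hopper -x.

Emit:
{"name": "move_arm", "arguments": {"series": [[0.95, [-0.0081, 0.0058, 0], [0, 0, 0]], [0.95, [-0.0081, 0.0058, 0], [0, 0, 0]], [0.95, [-0.0081, 0.0058, 0], [0, 0, 0]], [0.95, [-0.0081, 0.0058, 0], [0, 0, 0]], [0.95, [-0.0065, 0.0047, 0], [0, 0, 0]], [0.95, [0, 0, 0], [0, 0, 0]], [0.95, [0, 0, 0], [0, 0, 0]]]}}

```text
time: 14.58
tool_pos: [0.4803, -0.0083, 0.128]
orientation: [-0.67, 0.674, -0.2, 0.241]
force: [7.6, -4.0, -5.3]
opening: 0.0101
```

Emit:
{"name": "move_arm", "arguments": {"series": [[0.95, [-0.0075, 0.0054, 0], [0, 0, 0]], [0.95, [-0.0075, 0.0054, 0], [0, 0, 0]], [0.95, [-0.004, 0.003, 0], [0, 0, 0]], [0.95, [-0.001, 0.001, 0], [0, 0, 0]], [0.95, [0, 0, 0], [0, 0, 0]]]}}

```text
time: 15.2
tool_pos: [0.4712, -0.0019, 0.1279]
orientation: [-0.665, 0.676, -0.188, 0.255]
force: [9.8, -4.5, -7.5]
opening: 0.0097
```

```bash
cat > chk.py <<'E'
from h import *
s,T,im,M=wcam(); d=s["tool_pos"]-np.load("t0.npz")["p"]; h=np.array([-np.cos(P0[2]),-np.sin(P0[2])])
print(s["time"],s["tool_pos"].round(4),s["force"].round(1),s["opening"],"travel",(d[:2]@h).round(4),"lat",(d[0]*h[1]-d[1]*h[0]).round(4),"dz",d[2].round(4)); print(T[:3,:3].round(3))
E
python3 chk.py
```

```text
15.2 [ 0.4712 -0.0019  0.1279] [ 9.8 -4.5 -7.5] 0.00972299280714838 travel 0.0454 lat -0.0002 dz -0.0001
[[ 0.8    0.085  0.594]
 [-0.593 -0.044  0.804]
 [ 0.095 -0.995  0.015]]
```

Emit:
{"name": "move_arm", "arguments": {"series": [[0.95, [-0.005, 0.0036, 0], [1.5, 2.5, 0]], [0.95, [-0.005, 0.0036, 0], [1.5, 2.5, 0]], [0.95, [-0.002, 0.0014, 0], [1, 1.5, 0]], [0.95, [0, 0, 0], [0, 0, 0]]]}}

```text
time: 15.75
tool_pos: [0.4706, -0.0015, 0.1279]
orientation: [0.674, -0.668, 0.223, -0.222]
force: [8.6, -5.2, -6.0]
opening: 0.0101
```

```bash
python3 chk.py
```

```text
15.75 [ 0.4706 -0.0015  0.1279] [ 8.6 -5.2 -6. ] 0.010104208948152942 travel 0.0461 lat -0.0002 dz -0.0001
[[ 0.802  0.001  0.597]
 [-0.597  0.008  0.802]
 [-0.004 -1.     0.007]]
```

Emit:
{"name": "move_arm", "arguments": {"series": [[0.95, [-0.006, 0.0043, 0], [0.3, 0.6, 0]], [0.95, [-0.006, 0.0043, 0], [0.3, 0.6, 0]], [0.95, [-0.0025, 0.0018, 0], [0.3, 0.6, 0]]]}}

```text
time: 16.18
tool_pos: [0.4656, 0.002, 0.1279]
orientation: [0.673, -0.669, 0.226, -0.221]
force: [8.9, -6.1, -6.4]
opening: 0.0097
```

```bash
python3 chk.py
```

```text
16.175 [0.4656 0.002  0.1279] [ 8.9 -6.1 -6.4] 0.009684412685813945 travel 0.0522 lat -0.0003 dz -0.0001
[[ 0.8   -0.004  0.6  ]
 [-0.6    0.007  0.8  ]
 [-0.008 -1.     0.003]]
```

Emit:
{"name": "move_arm", "arguments": {"series": [[0.95, [-0.0038, 0.0027, 0], [0.2, 0.4, 0]], [0.95, [-0.0028, 0.002, 0], [0.2, 0.4, 0]]]}}

```text
time: 16.48
tool_pos: [0.4655, 0.0021, 0.1279]
orientation: [0.672, -0.67, 0.225, -0.223]
force: [9.5, -5.6, -6.8]
opening: 0.0102
```

```bash
cat >> chk.py <<'E'
c=get_image("side")[170:330,230:410]; t=get_image("top")[160:320,220:400]; w=im[150:330,250:560]
cv2.imwrite("pics/c7.png",np.vstack([np.hstack([cv2.resize(x,(400,340),interpolation=cv2.INTER_CUBIC) for x in (c,t)]),cv2.resize(w,(800,256) if 0 else (448,260))[:, :] if 0 else np.hstack([cv2.resize(w,(448,260)),np.zeros((260,352,3),np.uint8)])])[:,:,::-1])
for k in("side","top","wrist"): print(k,[(m["box"],round(m["confidence"],2)) for m in masks_of("billet_1_c",k)][:5])
P=P0+[.002,.0005,0]
for n,x in (("bin",(0,0,.02)),("mouth",(-.072,0,.105)),("bar",(-.17,0,.145))): print(n,"side",proj("side",h2w(P,x)).round(0),"wrist",wproj(M,h2w(P,x)).round(0))
s=monitor.observe(); print(s["time"],s["tool_pos"].round(4),((s["tool_pos"]-np.load("t0.npz")["p"])[:2]@h).round(4))
E
python3 chk.py
```

```text
16.475 [0.4655 0.0021 0.1279] [ 9.5 -5.6 -6.8] 0.010160754544740767 travel 0.0524 lat -0.0003 dz -0.0001
[[ 0.799 -0.001  0.601]
 [-0.601  0.004  0.799]
 [-0.003 -1.     0.002]]
side []
top [([292.5, 220.9, 16.9, 11.1], 0.5)]
wrist []
bin side [280. 286.] wrist [540. 237.]
mouth side [310. 254.] wrist [493. 275.]
bar side [359. 250.] wrist [313. 308.]
16.775 [0.4655 0.0021 0.1279] 0.0523
```

View pics/c7.png

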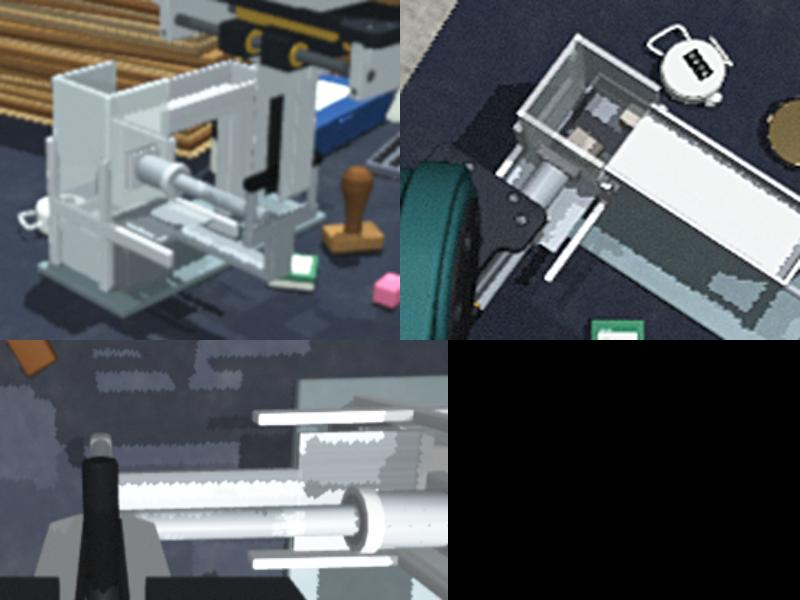

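Emit:
{"name": "move_arm", "arguments": {"series": [[0.95, [-0.0065, 0.0047, 0], [0.2, 0.3, 0]], [0.95, [-0.0036, 0.0026, 0], [0.2, 0.3, 0]]]}}

```text
time: 17.02
tool_pos: [0.462, 0.0046, 0.1279]
orientation: [0.671, -0.67, 0.223, -0.227]
force: [10.2, -7.0, -8.0]
opening: 0.0103
```

```bash
cat >> chk.py <<'E'
cv2.imwrite("pics/c8.png",np.hstack([cv2.resize(x,(400,400),interpolation=cv2.INTER_CUBIC) for x in (get_image("top")[185:255,275:345],im[220:320,420:520])])[:,:,::-1])
for z in (.019,.077):
  for x,y in((-.04,-.02),(-.04,.02),(.04,-.02),(.04,.02),(0,0)): print(z,x,y,proj("top",h2w(P,(x,y,z))).round(0), "crop",((proj("top",h2w(P,(x,y,z)))-[275,185])*400/70).round(0))
E
python3 chk.py
```

```text
17.025 [0.462  0.0046 0.1279] [10.2 -7.  -8. ] 0.010260760470778918 travel 0.0566 lat -0.0003 dz -0.0001
[[ 0.798  0.006  0.603]
 [-0.603 -0.001  0.798]
 [ 0.005 -1.     0.003]]
side []
top [([244.7, 232.5, 65.4, 102.7], 0.27)]
wrist []
bin side [280. 286.] wrist [543. 236.]
mouth side [310. 254.] wrist [500. 274.]
bar side [359. 250.] wrist [323. 308.]
17.325 [0.462  0.0045 0.1279] 0.0566
0.019 -0.04 -0.02 [301. 258.] crop [150. 415.]
0.019 -0.04 0.02 [280. 243.] crop [ 28. 331.]
0.019 0.04 -0.02 [331. 216.] crop [319. 175.]
0.019 0.04 0.02 [310. 201.] crop [198.  93.]
0.019 0 0 [305. 229.] crop [174. 252.]
0.077 -0.04 -0.02 [300. 251.] crop [144. 379.]
0.077 -0.04 0.02 [278. 236.] crop [ 14. 290.]
0.077 0.04 -0.02 [332. 207.] crop [325. 124.]
0.077 0.04 0.02 [309. 192.] crop [196.  37.]
0.077 0 0 [305. 221.] crop [170. 207.]
```

View pics/c8.png

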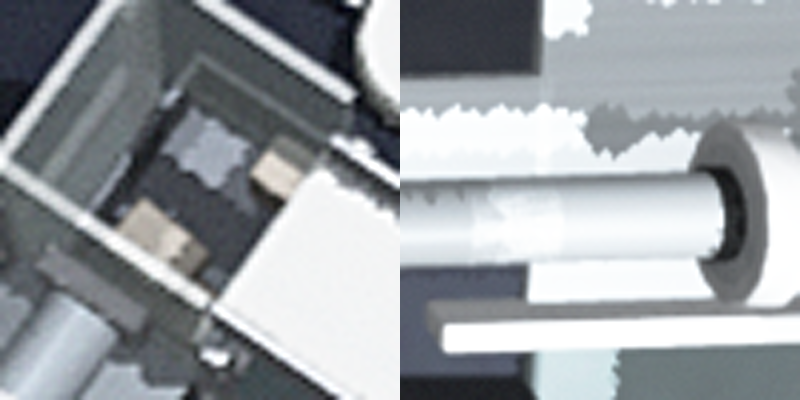

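The wrist view shows the black ring level with the tube's mouth at (735,210). The top crop shows two billets at bin depth, at (160,235) and (280,175). I still have to find the third.

```bash
python3 - <<'E'
from h import *
s,T,im,M=wcam()
f=lambda x:cv2.createCLAHE(2,(2,2)) and np.clip(255*(x/255.)**0.6,0,255).astype(np.uint8)
t=get_image("top")[190:270,260:340]; c=get_image("side")[200:310,235:345]; w=im[150:330,460:640]
cv2.imwrite("pics/c9.png",np.vstack([np.hstack([cv2.resize(f(x),(400,300) if 0 else (400,400),interpolation=cv2.INTER_CUBIC) for x in (t,w)]),])[:,:,::-1])
cv2.imwrite("pics/c10.png",cv2.resize(f(c),(600,600),interpolation=cv2.INTER_CUBIC)[:,:,::-1])
print(s["time"],s["tool_pos"].round(4))
P=P0+[.002,.0005,0]
for x in((-.04,-.02),(-.04,.02),(.04,-.02),(.04,.02)): print("wristcrop",((wproj(M,h2w(P,(*x,.019)))-[460,150])*400/180).round(0),"sidecrop",((proj("side",h2w(P,(*x,.019)))-[235,200])*600/110).round(0))
E
```

```text
17.375 [0.4621 0.0045 0.1279]
wristcrop [ 63. 249.] sidecrop [377. 495.]
wristcrop [ 72. 137.] sidecrop [282. 538.]
wristcrop [291. 244.] sidecrop [210. 410.]
wristcrop [307. 131.] sidecrop [116. 448.]
```

View pics/c9.png

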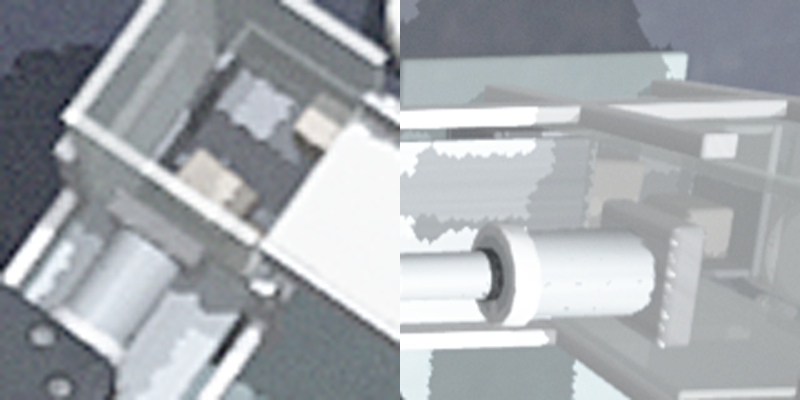

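In the wrist crop two billets show through the clear walls, at (615,190) and (705,225). They match the two seen from above. I'll search by colour for the third and look at the side crop.

View pics/c10.png

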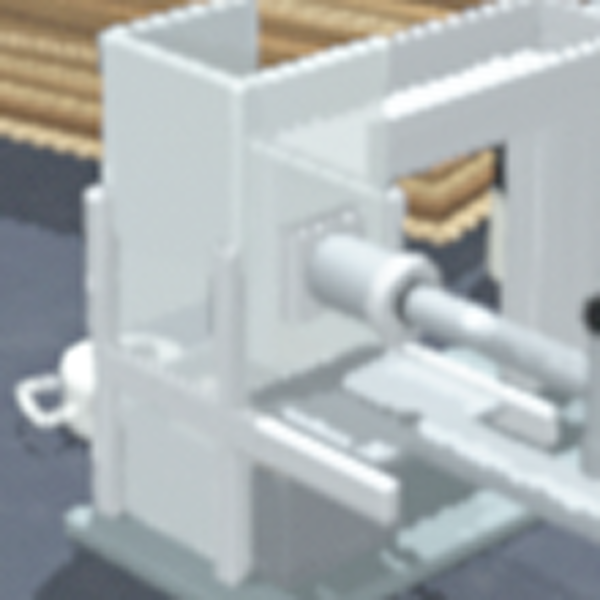

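```bash
python3 - <<'E'
from h import *
P=P0+[.002,.0005,0]
s,T,im,M=wcam()
def back(c,uv,z):
    if c=="wrist": Rm,t=M[:3,:3],M[:3,3]
    else: Rm,t=np.array(cp(c)["R"]),np.array(cp(c)["t"])
    d=Rm.T@np.linalg.solve(cp(c)["mtx"],[*uv,1]); C=-Rm.T@t; X=C+d*(z-C[2])/d[2]
    a=P[2]; q=X[:2]-P[:2]; return np.round([q[0]*np.cos(a)+q[1]*np.sin(a),-q[0]*np.sin(a)+q[1]*np.cos(a)],3)
for c,I,(x0,y0,x1,y1) in (("top",get_image("top"),(260,185,345,275)),("wrist",im,(480,180,640,280)),("side",get_image("side"),(250,210,330,310))):
    J=I.astype(int); m=np.zeros(I.shape[:2],np.uint8); m[y0:y1,x0:x1]=((J[...,0]-J[...,2])>8)[y0:y1,x0:x1]
    n,l,st,ce=cv2.connectedComponentsWithStats(m)
    for i in range(1,n):
        if st[i,4]>=8: print(c,st[i].tolist(),ce[i].round(0),"hop xy at z .02/.04/.077",back(c,ce[i],.02),back(c,ce[i],.04),back(c,ce[i],.077),I[l==i].mean(0).round(0))
w=(im[...,0].astype(int)-im[...,2])[205:265:2,540:612:2]
for row in w: print("".join("#" if v>12 else "+" if v>6 else "." for v in row))
E
```

```text
top [319, 212, 9, 8, 44] [323. 215.] hop xy at z .02/.04/.077 [ 0.033 -0.01 ] [ 0.029 -0.012] [ 0.022 -0.017] [206. 200. 192.]
top [296, 220, 15, 13, 82] [302. 226.] hop xy at z .02/.04/.077 [0.002 0.007] [-0.002  0.004] [-0.007 -0.001] [178. 172. 166.]
side [250, 210, 4, 19, 73] [251. 219.] hop xy at z .02/.04/.077 [ 0.289 -0.167] [ 0.247 -0.135] [ 0.17  -0.075] [133. 109.  75.]
side [282, 210, 10, 3, 19] [285. 211.] hop xy at z .02/.04/.077 [ 0.281 -0.266] [ 0.24  -0.229] [ 0.163 -0.16 ] [120. 102.  81.]
side [307, 227, 19, 18, 240] [317. 236.] hop xy at z .02/.04/.077 [ 0.116 -0.21 ] [ 0.083 -0.175] [ 0.021 -0.111] [132. 109.  76.]
....................................
....................................
....................................
....................................
....................................
....................................
....................................
....................................
....................................
....................................
....................................
....................................
....................................
....................................
....................................
....................................
....................................
....................................
....................................
....................................
....................................
....................................
....................................
....................................
....................................
....................................
....................................
....................................
....................................
....................................
```

```bash
python3 - <<'E'
from h import *
s,T,im,M=wcam(); P=P0+[.002,.0005,0]
print(s["time"],s["tool_pos"].round(4))
def show(I,x0,y0,x1,y1):
    d=(I[...,0].astype(int)-I[...,2])[y0:y1,x0:x1]
    for k,row in enumerate(d): print(y0+k,"".join("#" if v>8 else "+" if v>0 else "-" if v>-6 else "." for v in row))
show(get_image("top"),272,195,342,265)
print("wrist"); show(im[::2,::2],255,95,312,135)
for x in((-.045,-.025),(-.045,.025),(.045,-.025),(.045,.025)): print(proj("top",h2w(P,(*x,.02))).round(0), proj("top",h2w(P,(*x,.044))).round(0),(wproj(M,h2w(P,(*x,.02)))/2).round(0))
for k in("side","top","wrist"):
    print(k,[(np.round(m["centre"],0).tolist(),round(m["confidence"],2)) for m in mark_of("billet_1_c",k)])
E
```

```text
17.675 [0.462  0.0045 0.1279]
195 ...............-............-...-......................-.........-----
196 ..............................-.......-....-.....................-----
197 ............--.........................-..................-......-----
198 .......................................--........................-+-.-
199 ...-......................-..........-.-.-.-...-..................-+--
200 ..........--..........................--...-..................-...----
201 ...-......-..............................-..........................+-
202 ........-.........................--......-.---......-...-........--++
203 ..................................-.........-.......................--
204 .........................-...-.....-........-..-.-...................-
205 ...........................-....-.............-...-...................
206 .......-.......-.............................-......-.................
207 ......-.....................-..-..............-...-...-...............
208 .....-........................--..............-....----...............
209 ....--..........
[... 6150 characters left out ...]
-+-+++-..-.-..
127 ............................---------.......+++-----.--..
128 ..............................--------......+--+--.---...
129 --.--..........................-----.......--++++--.----.
130 -----..........................------.-....-++++-.-..--..
131 ------..........................--.........-++++-.-.-.-..
132 .-----...........................---......-------..-..-..
133 .-----...........................---.-.....---..--..-....
134 -------..........................---.-.......-.-..-----..
[302. 262.] [302. 260.] [241. 134.]
[275. 244.] [274. 241.] [243. 103.]
[335. 215.] [336. 211.] [299. 133.]
[309. 197.] [309. 193.] [303. 101.]
side []
top [([301.0, 227.0], 0.48)]
wrist []
```

```bash
python3 - <<'E'
from h import *
s,T,im,M=wcam(); P=P0+[.002,.0005,0]; a=P[2]
t=cp("top")
Kt=t["mtx"]@np.column_stack([t["R"],t["t"]]); Kw=cp("wrist")["mtx"]@M[:3]
for n,u,v in (("b1",(302.5,226.5),(558,236)),("b1topcorner",(299,220),(549,222)),("b2",(323.,215.5),(602,254))):
    X=cv2.triangulatePoints(Kt,Kw,np.array(u,float),np.array(v,float))[:,0]; X=X[:3]/X[3]; q=X[:2]-P[:2]
    print(n,np.round([q[0]*np.cos(a)+q[1]*np.sin(a),-q[0]*np.sin(a)+q[1]*np.cos(a),X[2]],3))
# occlusion: where would a billet at given hopper spot show in each view
tt=get_image("top")
for x in(-.035,-.02,-.005,.01,.025):
    for y in(-.014,0,.014):
        A,B=proj("top",h2w(P,(x,y,.027))),wproj(M,h2w(P,(x,y,.027)))
        f=lambda I,p:I[int(p[1])-1:int(p[1])+2,int(p[0])-1:int(p[0])+2].reshape(-1,3).mean(0).round(0).astype(int).tolist()
        print(x,y,A.round(0).tolist(),f(tt,A),B.round(0).tolist(),f(im,B))
E
```

```text
b1 [-0.002  0.004  0.04 ]
b1topcorner [0.005 0.015 0.022]
b2 [ 0.03  -0.011  0.041]
-0.035 -0.014 [300.0, 252.0] [144, 154, 162] [500.0, 258.0] [106, 109, 111]
-0.035 0 [292.0, 247.0] [144, 152, 162] [502.0, 240.0] [171, 178, 184]
-0.035 0.014 [285.0, 241.0] [172, 182, 190] [503.0, 221.0] [171, 180, 186]
-0.02 -0.014 [305.0, 244.0] [85, 88, 89] [520.0, 257.0] [171, 176, 180]
-0.02 0 [298.0, 239.0] [121, 125, 131] [522.0, 239.0] [137, 144, 148]
-0.02 0.014 [290.0, 234.0] [120, 124, 129] [524.0, 221.0] [171, 178, 185]
-0.005 -0.014 [311.0, 236.0] [119, 120, 119] [540.0, 257.0] [135, 141, 145]
-0.005 0 [303.0, 231.0] [210, 207, 203] [542.0, 239.0] [135, 141, 146]
-0.005 0.014 [296.0, 226.0] [178, 178, 176] [544.0, 220.0] [135, 141, 145]
0.01 -0.014 [317.0, 228.0] [65, 69, 76] [560.0, 256.0] [134, 139, 145]
0.01 0 [309.0, 223.0] [67, 72, 77] [562.0, 238.0] [151, 152, 151]
0.01 0.014 [302.0, 218.0] [68, 71, 79] [564.0, 220.0] [121, 125, 127]
0.025 -0.014 [322.0, 220.0] [51, 50, 49] [579.0, 256.0] [112, 114, 116]
0.025 0 [315.0, 215.0] [148, 155, 166] [582.0, 238.0] [122, 124, 126]
0.025 0.014 [307.0, 210.0] [130, 138, 150] [585.0, 219.0] [126, 131, 133]
```

Emit:
{"name": "move_arm", "arguments": {"series": [[0.95, [-0.0075, 0.0054, 0], [0.3, 0.5, 0]], [0.95, [-0.0075, 0.0054, 0], [0.3, 0.5, 0]], [0.95, [-0.005, 0.0036, 0], [0.3, 0.5, 0]]]}}

```text
time: 18.4
tool_pos: [0.4531, 0.0109, 0.1279]
orientation: [-0.67, 0.67, -0.222, 0.229]
force: [11.9, -8.3, -9.0]
opening: 0.0099
```

```bash
python3 - <<'E'
from h import *
s,T,im,M=wcam(); d=s["tool_pos"]-np.load("t0.npz")["p"]
print(s["time"],s["tool_pos"].round(4),"travel",(d[:2]@[-np.cos(P0[2]),-np.sin(P0[2])]).round(4),T[:3,1].round(3))
I=get_image("top")
D=(I[...,0].astype(int)-I[...,2])[208:262,282:332]
for k,row in enumerate(D): print(208+k,"".join("#" if v>8 else "+" if v>0 else "-" if v>-6 else "." for v in row))
for c in("top","wrist"): print([(m["box"],round(m["confidence"],2)) for m in masks_of("billet_1_c",c)],[(np.round(m["centre"]),round(m["confidence"],2)) for m in mark_of("billet_1_c",c)])
E
```

```text
18.4 [0.4531 0.0109 0.1279] travel 0.0676 [ 0.01  -0.003 -1.   ]
208 .........-..........--..............-....--.......
209 ....................-...................--+-+.-...
210 ........-...........-...................-------.-.
211 ..................-....................++-----+-.-
212 ................-.--..-...............-###------..
213 ................-..-..................######-+--.-
214 ................--...................########+---.
215 .................-..................-#########----
216 ..........-.....-...................-+########----
217 -.............-...........-..........++######-----
218 ..............--..............--.....+++####+-----
219 ..................-..................-++#+#+------
220 ............--..-##+-..........-......-++++-------
221 ...--...........+###+-..................---.------
222 ......-.....-..+######................-...--------
223 .......--.....#########+..................--------
224 .........---.-##########+-...............---------
225 ..........-.-+###########+-..............---------
226 ...........---++##########+-............-
[... 1405 characters left out ...]
..........----.---.............-..
253 ...........................-..--................--
254 .........................--....-.................-
255 .........................-.-..-.--................
256 ........................-...-.-..-................
257 ....-...................+.....-..-................
258 ........................-......-.-................
259 ..................................................
260 ......................-..--.......................
261 .....................--.---.......................
[([296.1, 221.0, 10.7, 11.9], 0.54), ([241.3, 177.6, 201.2, 167.3], 0.16)] [(array([300., 228.]), 0.48)]
[([543.9, 213.7, 17.0, 38.9], 0.6)] [(array([561., 230.]), 0.73)]
```

Emit:
{"name": "move_arm", "arguments": {"series": [[0.95, [0.0055, -0.0039, 0], [0.1, 0.2, 0]], [0.95, [-0.0025, 0.0018, 0], [0.1, 0.2, 0]]]}}

```text
time: 18.95
tool_pos: [0.4627, 0.004, 0.1279]
orientation: [-0.669, 0.671, -0.218, 0.234]
force: [11.4, -6.3, -7.3]
opening: 0.0099
```

```bash
cat > c2.py <<'E'
from h import *
for _ in range(2):
    s,T,im,M=wcam(); d=s["tool_pos"]-np.load("t0.npz")["p"]
    print(s["time"],s["tool_pos"].round(4),"grasp travel",((d-T[:3,1]*r.pinch_z)[:2]@[-np.cos(P0[2]),-np.sin(P0[2])]).round(4),T[:3,1].round(3),s["force"].round(1),abs(s["qd"]).max().round(4))
    print([(np.round(m["centre"]),round(m["confidence"],2)) for m in mark_of("tray_bar","wrist")])
D=im[220:320,420:540].max(2)
for row in D[30:75:2]: print("".join("#" if v<70 else "+" if v<120 else "." for v in row[60:110]))
E
python3 c2.py
```

```text
18.95 [0.4627 0.004  0.1279] grasp travel 0.0561 [ 0.02  -0.011 -1.   ] [11.4 -6.3 -7.3] 0.0351
[]
19.05 [0.4625 0.0043 0.1279] grasp travel 0.0565 [ 0.02 -0.01 -1.  ] [10.1 -6.5 -8. ] 0.0026
[]
...............++.................................
.............+++++++++............................
............+++++++++++...........................
...........+++++++++++++..........................
..........+++++++++++++++.........................
..........++#######++++++.........................
..............++#####+++++........................
.................#####+++++.......................
..................#####++++.......................
..................+####+++++......................
...................#####++++......................
...................+####++++......................
...................#####++++......................
...................#####++++......................
..................+####+++++......................
..................#####+++++......................
................+####++++++.......................
............+++++++++++++++.......................
.............++++++++++++++.......................
..............++++++++++++........................
................+++++++++.........................
.................++++++...........................
..................................................
```

```bash
python3 c2.py | grep travel; python3 -c "
from cell import r; print(r.job_done())"
```

```text
19.15 [0.4624 0.0043 0.1279] grasp travel 0.0565 [ 0.02 -0.01 -1.  ] [11.9 -6.5 -7.6] 0.0031
19.25 [0.4624 0.0043 0.1279] grasp travel 0.0565 [ 0.02 -0.01 -1.  ] [10.3 -6.2 -6.6] 0.0021
the job is handed in; nothing more can be done
None
```

The job is handed in. I lifted the tray by its bar to about 0.6 rad, and all three billets slid into the chute while the gate was shut. I then lowered and released the tray, gripped the rod's stirrup at 35 N and drew it out. I pulled it to about 67 mm for a moment to free anything caught on the gate, then came back to the mark.

**Last checks**
- **Rod:** travel worked out from the tool pose is about 56.5 mm. The arm is still, with about 12 N of spring pull on it. The black ring shows at the tube's mouth.
- **Tray:** it was set back down level before I released it, and looked level and empty in the later pictures.
- **Bystanders:** I saw none moved in the pictures, but I did not measure their positions again.

**Not fully confirmed:** only two billets show clearly in the bin. I take the third to be there too, from a warm patch seen through the chute's front wall, next to the tube and gate plate that hide part of the bin. I saw none left in the chute, on the tray or on the base plate, though from the side I couldn't see clearly into the chute. The rough heights I got for the two visible billets, about 40 mm, are not far below the 50 mm limit.

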